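# Pin the sprung leaf of the cap tester to its base

## Task

Take the hinge pin with the flat handle out of the wooden rest and put it into the hole of the cap tester's sprung leaf. With the pin in that hole, draw the leaf against its spring, feeling with light presses for the hidden hole in the knuckle underneath, then push the pin gently home through both, until its collar is fully down on the leaf, and let go. Never force it, and leave the other pin, caps, jars and bottles where they are.

Things in the scene. Friction and masses are not known exactly. Their poses are not given: they have to be found in the camera images.
- fixture: Cap tester, grey bench stand fixed to the table. Origin on its underside, straight below the leaf's hole when the leaf is at its stop; z up, y along its long side. Footprint x -52 to +52, y -95 to +135 mm. All below z = 57 mm but for a frosted cap on the leaf's side arm (106 mm out at +x, top about 110 mm).
- knuckle (a point): Point on the fixture's x = y = 0 at the top face (z = 34 mm) of the lower knuckle, a fixed flat plate hidden under the leaf, 20 mm thick, with one through hole of 14 mm, free space below. THE HOLE IS NOT AT THIS POINT: it lies on fixture x = 0 at an unmeasured y between +10 and +30 mm, different every time. Elsewhere the plate stops the pin.
- leaf (a joint): Travel of the leaf along the fixture's +y, in m: 0 = at its stop, where a spring holds it (about 3 N); 0.042 = end (about 5 N). Let go, it springs back. The leaf is an aluminium slab, x -30 to +30, y -55 to +55 mm about its hole, z 35 to 57 mm, and only slides along y; a steel rod runs from its +y end into the spring housing.
- leaf_hole (a point): Centre of the mouth of the leaf's vertical through hole (upper knuckle), in its top face 57 mm above the table; 14 mm in diameter, 22 mm deep; moves with the leaf, axes as the fixture's.
- pin: Steel hinge pin, about 120 g, tip down in the rest; lifts straight up. Origin: end face of the tip; z up. Shaft 12 mm in diameter, 44 mm long, last 3 mm tapering to 8 mm; collar 24 mm in diameter, z 44 to 48 mm; flat handle z 48 to 84 mm, 12 mm thick along x (grip here), 28 mm wide along y. Fully home, its origin is 44 mm below leaf_hole.
- rest: Light wooden block fixed to the table, 50 (x) x 90 (y) x 36 mm high, origin at the centre of its underside, with two blind holes 30 mm deep and 13.5 mm in diameter at y = -24 and +24 mm, one for each pin; which pin is in which differs.
- short_pin: Not the one to use: steel pin with a round knob 22 mm across and a shaft 36 mm long, 50 mm long overall, standing in the rest's other hole. Origin at its tip.
- flip_cap: Bystander: frosted flip-top cap, 32 mm across, 24 mm high, its lid standing open; origin at the centre of its underside.
- disc_cap: Bystander: gold-coloured round dispensing cap, 36 mm across, 36 mm high; origin at the centre of its underside.
- wide_cap: Bystander: white screw cap, 52 mm across, 22 mm high; origin at the centre of its underside.
- white_jar: Bystander: white jar, 60 mm across, 85 mm high; origin at the centre of its underside.
- amber_jar: Bystander: amber jar with black cap, 54 mm across, 80 mm high; origin at the centre of its underside.
- blue_bottle: Bystander: blue bottle with white cap, 54 mm across, 110 mm high; origin at the centre of its underside.
- pin_collar (a point): Point on the pin's axis at the underside of its collar, 44 mm above its tip.
There are look-alikes about, which are no part of the job. What is shaped like the pin but black is not meant.

How it is judged:
On the way, in this order (a step that is already met when the one before it is completed fails the run):
1. the hinge pin is lifted clear of the rest (height (world z) of pin above 0.045 m), for 0.1 s.
2. the pin is in the leaf's hole, with its tip about on top of the knuckle below (z of pin in the frame of leaf_hole between -0.03 and -0.016 m and horizontal distance between pin_collar and leaf_hole below 0.006 m), for 0.1 s.
At the end, for the whole second after the job is handed in: The hinge pin stands through both knuckles: tip at least 41.5 mm below the leaf's top face (collar within 2.5 mm of fully down), collar within 4 mm of the hole's axis, leaning under 0.1 rad, at rest, with the leaf held drawn at more than 7 mm (z of pin in the frame of leaf_hole below -0.0415 m and horizontal distance between pin_collar and leaf_hole below 0.004 m and angle between pin's own z axis and vertical below 0.1 rad and value of joint leaf above 0.007 m and linear speed of pin below 0.01 m/s); the robot touches nothing.
It fails at once if the pin is forced: more than 60 N in all between the pin and the cap tester (base, knuckle or leaf) (contact force between pin and fixture above 60 N).
It fails at once if the short pin or a bystander is displaced by more than 30 mm (distance of any of short_pin, flip_cap, disc_cap, wide_cap, white_jar, amber_jar, blue_bottle from where it was at the start of the episode above 0.03 m).
It also fails if it takes over 61 s, if anything falls off the work surface, if the arm or the gripper's body presses on something with over 40 N, if the wrist force passes 120 N, or if a joint passes its speed limit or range.

## Robot

A 6-joint arm with a two-finger parallel gripper is mounted at the origin on the work surface. World frame = base frame: x ahead of the robot, y to its left, z up, the work surface at z = 0. Lengths are in m, angles in rad, forces in N, time in s.
With the tool pointing down it reaches from about 0.35 to 0.85 m from the base axis. Payload 8.1 kg.
Tool frame: the origin (TCP) lies between the finger pads; the fingertips stand 11 mm ahead of it and the grasp point (between the pads) lies 8 mm behind it (tips_ahead is the z of the fingertips in the tool frame, in m); z points along the fingers, y is the line along which they close (so a half turn about z gives the same grasp; the last joint's range is limited). The gripper opens to 93 mm and grips with 3 to 60 N. Pads are 15 mm wide; open, the fingers measure 128 mm over their backs; the gripper's body (75 mm by 188 mm) begins 65 mm behind the grasp point.
Start: joints at [-0.085, 0.13, 1.488, -0, 1.523, -0.085], TCP at [0.6, 0, 0.23] pointing down, gripper open.
Joint ranges: [-2.96, 2.96], [-0.89, 2.26], [0.02, 2.5], [-1.34, 4.48], [0, 2.73], [-2.66, 2.66]. Speed limits (rad/s): [2.39, 2.39, 2.79, 3.14, 3.14, 3.14].

## Interface

Orientations are given as a rotation vector (axis times angle).
In Python, from plant import read_state, read_camera, close_job, tips_ahead gives the robot as it stands. The module is installed in compiled form; this text tells all that it offers.
- The arm moves only by the tool move_arm, never from a script. Its argument "plan" is a list of rows, each a list of 7 numbers: the turn, a rotation vector about the tool's x, y, z in units of 6 degrees (1.0 is 6 degrees), then the shift along the tool's x, y, z in units of 25 mm (1.0 is 25 mm), then the finger opening in mm, from 0 to 93. A call has exactly 10 rows; each row shifts and turns the commanded pose from where the row before left it, along the tool's axes as they then stand; what a row does not reach is not made up. A row lasts 1/10 s, in which the tool goes at most 50 mm and 8.59 degrees, less where a joint would pass 70% of its speed; a pose out of reach is approached as far as the arm can. A call is refused whole if a number of a shift passes 1 or a number of a turn 1, either way. A call with a gripper value outside its range is refused whole. The fingers move at their own pace and stop on an object; "force" is the grip in N (left out, the last holds). Time passes only in rows, so rows that do not move let the fingers close, or fill a call up. It gives the time, the measured TCP pose, the force, the opening and the grip force at its end, in the units of the state.
- read_state(): the state, without advancing time (a new reading comes with each control period).
- read_camera(name): name is "scene" or "side" or "wrist"; returns a dict with "frame" (384x512x3 uint8, red, green, blue), "z_map" (384x512 float32, m along the optical axis (not along the pixel's ray), 0 where there is no reading), "fx", "fy", "cx", "cy" (pixels), "rvec" (rotation vector, rad) and "tvec" (3), from world to camera coordinates, as OpenCV has them. Camera axes: x right, y down, z forward; pixel columns grow to the right and rows downward; lengths in m; the calibration is good to about 2 mm. A picture is of the moment at which its call begins.
- close_job(): hands the job in; it is judged then, once.
The state is a dict: "t": time; "q": joint angles; "dq": joint speeds; "joint_torque": joint torques, N m; "tool_pos": TCP position; "orientation": TCP orientation; "force": force on the tool from outside, world axes, zero at the start; "wrist_torque": the same for the moment, N m; "opening": finger opening in m; "gripper_force": force on a finger pad.
Only numpy, scipy, OpenCV 4.12 (cv2) and the standard library are available. Lean on these libraries where they do the work, as an engineer would, in place of code of your own. Each camera call takes 0.05 s, during which the arm holds its last target. There are 200 camera calls.

## Working session

There is one attempt and no reset: what is moved stays moved. The work goes in short steps, Python scripts to look and compute and a tool call to move; the robot and the scene stay as the last step left them, time stands still between calls to the robot, and variables do not carry over. Pictures are saved under pics/ and viewed, at most 10 in all, crops included, and the job is handed in when it is done.

Besides the shell and the picture viewer there is one more tool, called after ">>>" in YAML: its name, and indented under it one key for each argument. move_arm: Moves the arm, as the interface text tells. Its arguments: {"type":"object","properties":{"plan":{"type":"array","items":{"type":"array","items":{"type":"number"}}},"force":{"type":"number"}},"required":["plan"]}

```bash
mkdir -p pics; cat > h.py <<'E'
import numpy as np, cv2
from plant import *
def cam(n):
    c=read_camera(n); np.savez(f'{n}.npz',**{k:np.array(v) for k,v in c.items()}); return c
def load(n): return dict(np.load(f'{n}.npz'))
def world(c,u,v,z=None):
    """point at pixel: by depth, or on the plane of world height z"""
    R=cv2.Rodrigues(np.array(c['rvec'],float))[0]; t=np.array(c['tvec'],float).ravel()
    r=np.array([(u-c['cx'])/c['fx'],(v-c['cy'])/c['fy'],1.0])
    o=-R.T@t; d=R.T@r
    if z is None: s=float(c['z_map'][int(round(v)),int(round(u))])
    else: s=(z-o[2])/d[2]
    return o+d*s
def save(c,name,box=None,k=1):
    im=c['frame'][:,:,::-1]
    if box: x0,y0,x1,y1=box; im=im[y0:y1,x0:x1]
    cv2.imwrite(f'pics/{name}.png',cv2.resize(im,None,fx=k,fy=k,interpolation=cv2.INTER_CUBIC))
E
python3 - <<'E'
from h import *
a=cam('scene');b=cam('side');save(a,'scene',None,1.5);save(b,'side',None,1.5)
print(read_state()); print(tips_ahead)
E
```

```text
{'t': 0.1, 'q': array([-8.53780604e-02,  1.31116544e-01,  1.48915026e+00, -2.74162534e-05,
        1.52301219e+00, -8.54021064e-02]), 'dq': array([ 4.96273894e-05, -2.29615269e-03, -8.31274358e-04, -8.49857367e-04,
       -8.44864604e-04, -2.00780702e-04]), 'joint_torque': array([ 2.89806376e-03, -5.61339462e+01, -4.93095982e+01,  7.72326719e-02,
        2.89617141e-02, -2.83941080e-05]), 'tool_pos': array([5.99504895e-01, 6.78080515e-05, 2.28684927e-01]), 'orientation': array([-2.22051341e+00, -2.22056977e+00,  1.73868686e-03]), 'force': array([ 0.22697238, -0.61368856, -0.71694523]), 'wrist_torque': array([ 0.00592663, -0.00997825, -0.01841977]), 'gripper_force': 0.0, 'opening': 0.09257084458189171}
0.011
```

View pics/scene.png

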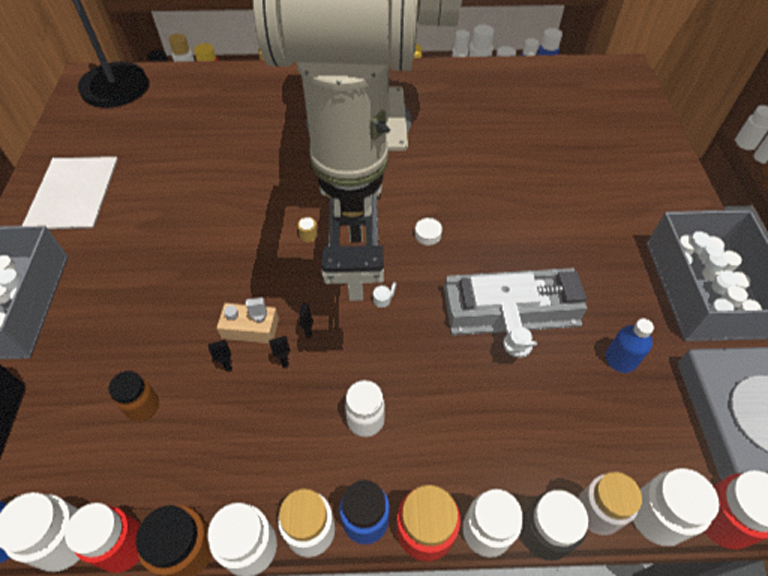

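View pics/side.png

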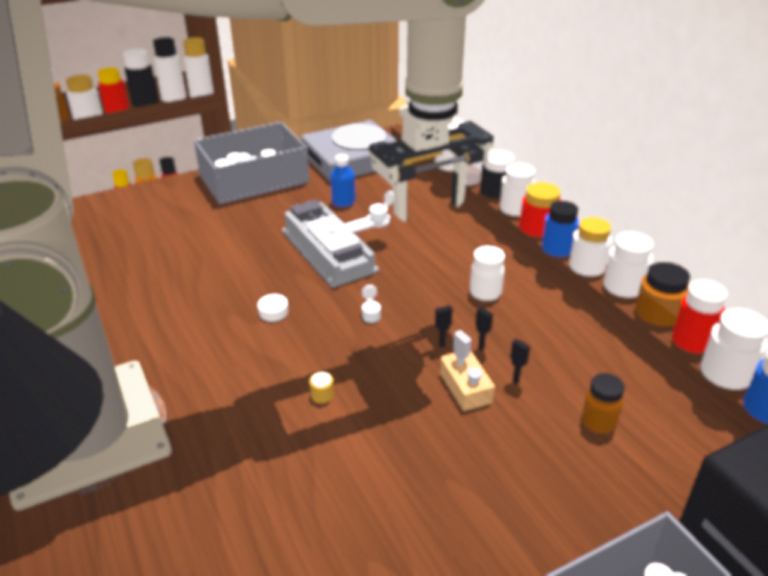

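The pictures are enlarged 1.5x. In the scene picture the rest is at (248,322). These could be taken for the pin:
- grey flat handle at (256,306)
- grey round knob at (231,312), the short pin
- black look-alikes at (221,352), (280,350) and (306,318)

I choose the grey flat handle. The fixture is at (515,300), with the leaf hole at about (505,289).

```bash
python3 - <<'E'
from h import *
a=load('scene')
i1=cv2.resize(a['frame'][190:250,138:218,::-1],None,fx=7,fy=7,interpolation=cv2.INTER_CUBIC)
i2=cv2.resize(a['frame'][175:245,290:400,::-1],None,fx=5.0909,fy=5.0909,interpolation=cv2.INTER_CUBIC)
cv2.imwrite('pics/c1.png',i1)
i2=cv2.resize(a['frame'][170:240,290:400,::-1],None,fx=7,fy=7,interpolation=cv2.INTER_CUBIC);cv2.imwrite('pics/c2.png',i2)
for n,u,v,z in [('handle',171,201,None),('handle z.09',171,201,.09),('knob',154,208,None),('hole',337,192.7,.057)]: print(n,world(a,u,v,z).round(4))
E
```

```text
handle [ 0.5656 -0.1661  0.0871]
handle z.09 [ 0.5675 -0.1654  0.09  ]
knob [ 0.565  -0.214   0.0567]
hole [0.5322 0.2517 0.057 ]
```

View pics/c1.png

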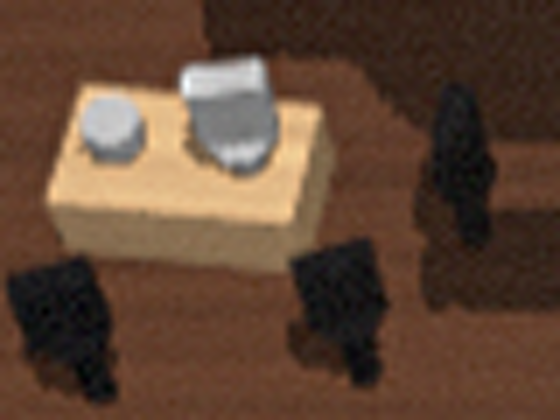

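View pics/c2.png

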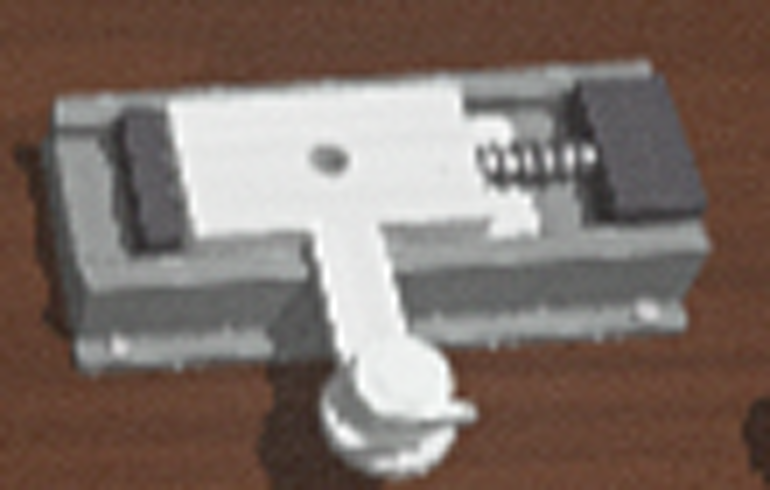

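The crop confirms the choice: a grey flat handle at (226,78), turned slightly, with the knob at (112,128) as the other pin. The leaf hole is at crop (328,158), and the side arm with its cap points towards the camera (+x).

```bash
python3 - <<'E'
from h import *
a=load('scene')
def P(x,y,ox,oy,z): return world(a,(x+.5)/7-.5+ox,(y+.5)/7-.5+oy,z)
for n,pts in dict(rest=[(85,85,.036),(325,103,.036),(295,222,.036),(50,205,.036)],handle=[(185,70,.09),(262,58,.09),(270,88,.09),(190,97,.09),(226,78,.09)]).items():
  q=np.array([P(x,y,138,190,z) for x,y,z in pts]);print(n,q.round(4).tolist())
  e=np.diff(q,axis=0)[:,:2];print(np.degrees(np.arctan2(e[:,1],e[:,0])).round(1),np.linalg.norm(e,axis=1).round(4),q[:4].mean(0))
q=np.array([P(x,y,290,170,.057) for x,y in [(195,237),(165,97),(462,83),(328,158)]]);print('leaf',q.round(4).tolist())
e=np.diff(q,axis=0);print(np.degrees(np.arctan2(e[:,1],e[:,0])),np.linalg.norm(e,axis=1))
print(cv2.Rodrigues(read_state()['orientation'])[0].round(3))
E
```

```text
rest [[0.5319, -0.2337, 0.036], [0.5425, -0.144, 0.036], [0.5931, -0.1507, 0.036], [0.5835, -0.2395, 0.036]]
[ 83.3  -7.6 -96.2] [0.0904 0.0511 0.0893] [ 0.5627305  -0.19196138  0.036     ]
handle [[0.5628, -0.1829, 0.09], [0.5585, -0.1565, 0.09], [0.5712, -0.1526, 0.09], [0.5741, -0.1799, 0.09], [0.5666, -0.1683, 0.09]]
[ 99.2  17.3 -83.9 122.9] [0.0267 0.0133 0.0275 0.0139] [ 0.56664135 -0.16799534  0.09      ]
leaf [[0.5636, 0.197, 0.057], [0.5008, 0.1938, 0.057], [0.4976, 0.3063, 0.057], [0.5304, 0.2505, 0.057]]
[-177.02072632   91.64197129  -59.56802884] [0.06285374 0.11256625 0.06472085]
[[-0.     1.    -0.002]
 [ 1.     0.     0.   ]
 [ 0.    -0.002 -1.   ]]
```

```bash
python3 - <<'E'
from h import *
a=load('scene')
for n,x,y,z in [('blkB base',372,378,0),('blkB top',338,262,None),('blkC base',478,240,0),('blkC top',458,100,None),('blkA top',50,275,None)]:
  print(n,world(a,(x+.5)/7-.5+138,(y+.5)/7-.5+190,z).round(3))
E
```

```text
blkB base [ 0.638 -0.125  0.   ]
blkB top [ 0.637 -0.125  0.083]
blkC base [ 0.582 -0.089  0.   ]
blkC top [ 0.573 -0.088  0.083]
blkA top [ 0.639 -0.221  0.082]
```

>>> move_arm:
  plan:
    - [0, 0, -0.65, -1, -0.3, 0, 40]
    - [0, 0, -0.6, -1, -0.3, 0, 40]
    - [0, 0, 0, -1, -0.3, 0, 40]
    - [0, 0, 0, -1, -0.2, 0, 40]
    - [0, 0, 0, -1, -0.2, 0, 40]
    - [0, 0, 0, -1, 0, 0, 40]
    - [0, 0, 0, -0.75, 0, 0, 40]
    - [0, 0, 0, 0, 0, 0, 40]
    - [0, 0, 0, 0, 0, 0, 40]
    - [0, 0, 0, 0, 0, 0, 40]
  force: 30

```text
t: 1.1
tool_pos: [0.5849, -0.1695, 0.2294]
orientation: [-2.07, -2.362, -0.0]
force: [-0.7, 0.4, 0.2]
opening: 0.0401
gripper_force: 0.0
```

```bash
python3 - <<'E'
from h import *
a=cam('wrist');save(a,'w1',None,1.5)
R=cv2.Rodrigues(a['rvec'])[0];print((-R.T@a['tvec']).round(3),R.round(2).tolist())
p=[.566,-.168,.09]; print(cv2.projectPoints(np.array([p]),a['rvec'],a['tvec'],np.array([[a['fx'],0,a['cx']],[0,a['fy'],a['cy']],[0,0,1]]),None)[0])
E
```

```text
[ 0.576 -0.104  0.384] [[0.99, 0.13, 0.0], [0.13, -0.96, 0.24], [0.03, -0.24, -0.97]]
[[[234.78417339 176.46828586]]]
```

View pics/w1.png

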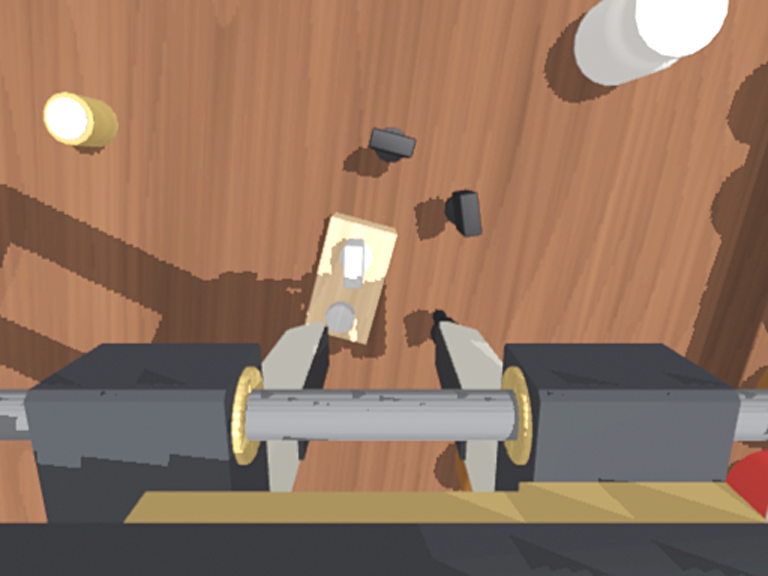

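The wrist view shows the handle at (354,260), edges in line with the fingers and within 2 mm of the prediction. The knob is at (341,317) and the nearest black pin at (463,213). Going down now.

>>> move_arm:
  plan:
    - [0, 0, 0, 0.2, -0.72, 0.4, 40]
    - [0, 0, 0, 0, 0, 1, 40]
    - [0, 0, 0, 0, 0, 1, 40]
    - [0, 0, 0, 0, 0, 1, 40]
    - [0, 0, 0, 0, 0, 1, 40]
    - [0, 0, 0, 0, 0, 1, 40]
    - [0, 0, 0, 0, 0, 0.5, 40]
    - [0, 0, 0, 0, 0, 0.4, 40]
    - [0, 0, 0, 0, 0, 0, 40]
    - [0, 0, 0, 0, 0, 0, 0]
  force: 30

```text
t: 2.15
tool_pos: [0.567, -0.1679, 0.0731]
orientation: [2.07, 2.361, 0.001]
force: [0.2, -0.0, 0.6]
opening: 0.036
gripper_force: 0.0
```

>>> move_arm:
  plan:
    - [0, 0, 0, 0, 0, 0, 0]
    - [0, 0, 0, 0, 0, 0, 0]
    - [0, 0, 0, 0, 0, 0, 0]
    - [0, 0, 0, 0, 0, 0, 0]
    - [0, 0, 0, 0, 0, 0, 0]
    - [0, 0, 0, 0, 0, 0, 0]
    - [0, 0, 0, 0, 0, 0, 0]
    - [0, 0, 0, 0, 0, 0, 0]
    - [0, 0, 0, 0, 0, 0, 0]
    - [0, 0, 0, 0, 0, 0, 0]
  force: 40

```text
t: 3.15
tool_pos: [0.5667, -0.1681, 0.0728]
orientation: [2.071, 2.361, 0.0]
force: [-1.7, 0.3, 5.2]
opening: 0.0115
gripper_force: 40.0
```

>>> move_arm:
  plan:
    - [0, 0, 0, 0, 0, -0.3, 0]
    - [0, 0, 0, 0, 0, -0.6, 0]
    - [0, 0, 0, 0, 0, -0.8, 0]
    - [0, 0, 0, 0, 0, -0.9, 0]
    - [0, 0, 0, 0, 0, -0.9, 0]
    - [0, 0, 0, 0, 0, -0.5, 0]
    - [0, 0, 0.45, 0, 0, 0, 0]
    - [0, 0, 0.42, 0.4, 0, 0, 0]
    - [0, 0, 0, 0.8, -0.06, 0, 0]
    - [0, 0, 0, 1, -0.1, 0, 0]

```text
t: 4.15
tool_pos: [0.5595, -0.113, 0.1723]
orientation: [-2.178, -2.263, 0.0]
force: [0.1, 0.8, -0.8]
opening: 0.012
gripper_force: 40.0
```

>>> move_arm:
  plan:
    - [0, 0, 0, 1, -0.06, 0, 0]
    - [0, 0, 0, 1, -0.06, 0, 0]
    - [0, 0, 0, 1, -0.06, 0, 0]
    - [0, 0, 0, 1, -0.06, 0, 0]
    - [0, 0, 0, 1, -0.06, 0, 0]
    - [0, 0, 0, 1, -0.06, 0, 0]
    - [0, 0, 0, 1, -0.06, 0, 0]
    - [0, 0, 0, 1, -0.06, 0, 0]
    - [0, 0, 0, 1, -0.06, 0, 0]
    - [0, 0, 0, 1, -0.06, 0, 0]

```text
t: 5.15
tool_pos: [0.5343, 0.1372, 0.1723]
orientation: [-2.177, -2.265, 0.0]
force: [0.8, -0.7, -0.6]
opening: 0.0118
gripper_force: 40.0
```

>>> move_arm:
  plan:
    - [0, 0, 0, 1, 0, 0, 0]
    - [0, 0, 0, 1, 0, 0, 0]
    - [0, 0, 0, 1, 0, 0, 0]
    - [0, 0, 0, 0.8, 0, 0, 0]
    - [0, 0, 0, 0.5, 0, 0, 0]
    - [0, 0, 0, 0.3, 0, 0, 0]
    - [0, 0, 0, 0, 0, 0, 0]
    - [0, 0, 0, 0, 0, 0, 0]
    - [0, 0, 0, 0, 0, 0, 0]
    - [0, 0, 0, 0, 0, 0, 0]

```text
t: 6.15
tool_pos: [0.5304, 0.2503, 0.1721]
orientation: [2.178, 2.264, -0.0]
force: [-0.6, 0.4, -1.7]
opening: 0.0116
gripper_force: 40.0
```

```bash
python3 - <<'E'
from h import *
a=cam('wrist');save(a,'w2',None,1.5);s=read_state();print(s['tool_pos'],s['force'],s['opening'],cv2.Rodrigues(s['orientation'])[0].round(3).tolist())
K=np.array([[a['fx'],0,a['cx']],[0,a['fy'],a['cy']],[0,0,1]])
p=s['tool_pos']; pts=np.array([[.531,.251,.057],[p[0],p[1],p[2]-.067]])
print(cv2.projectPoints(pts,a['rvec'],a['tvec'],K,None)[0].squeeze()*1.5)
E
```

```text
[0.53037792 0.25041455 0.17217952] [-0.09757089 -0.84809576 -1.09932067] 0.011975848333807205 [[-0.039, 0.999, -0.0], [0.999, 0.039, -0.0], [-0.0, -0.0, -1.0]]
[[382.08359891 278.41268226]
 [380.94957787 302.43196392]]
```

View pics/w2.png

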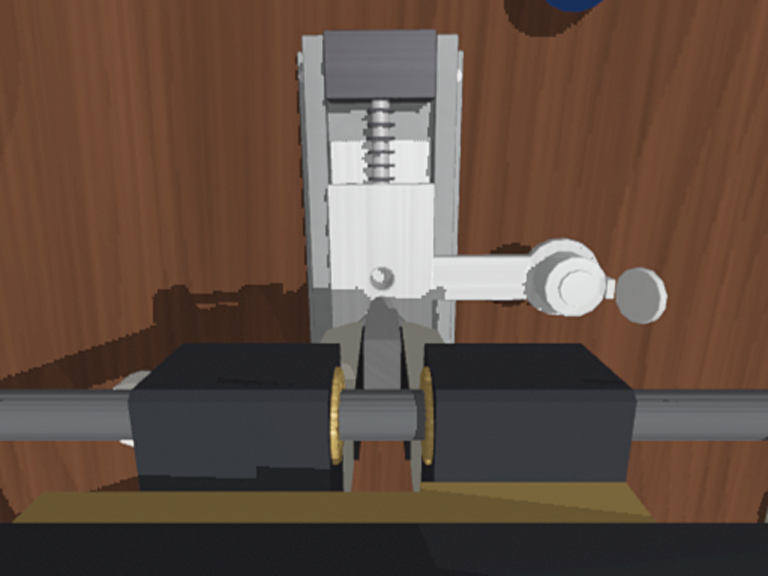

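The hole is at (382,278), exactly where predicted. The pin's tip is near (380,300), so I'll look closer at it.

```bash
python3 - <<'E'
from h import *
a=load('wrist');save(a,'w2c',(205,160,305,235),8); b=cam('side'); 
K=np.array([[b['fx'],0,b['cx']],[0,b['fy'],b['cy']],[0,0,1]])
p=read_state()['tool_pos'];z=p[2]-.067
pts=np.array([[.531,.251,.057],[p[0],p[1],z],[p[0],p[1],z+.046]])
q=cv2.projectPoints(pts,b['rvec'],b['tvec'],K,None)[0].squeeze();print(q)
u,v=q[1].astype(int);x0,y0=u-50,v-50;print(x0,y0,((q-[x0,y0])+.5)*8-.5);save(b,'s2c',(x0,y0,x0+100,y0+75),8)
E
```

```text
[[221.08447    153.03649571]
 [220.1796916  139.11939336]
 [219.40876239 125.16817432]]
170 89 [[412.17576002 515.79196567]
 [404.93753283 404.45514689]
 [398.77009913 292.84539454]]
```

View pics/w2c.png

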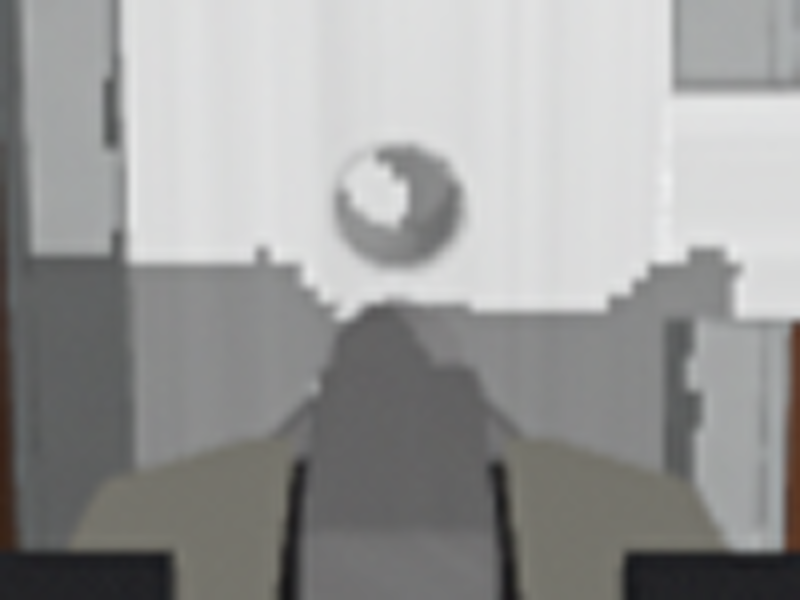

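View pics/s2c.png

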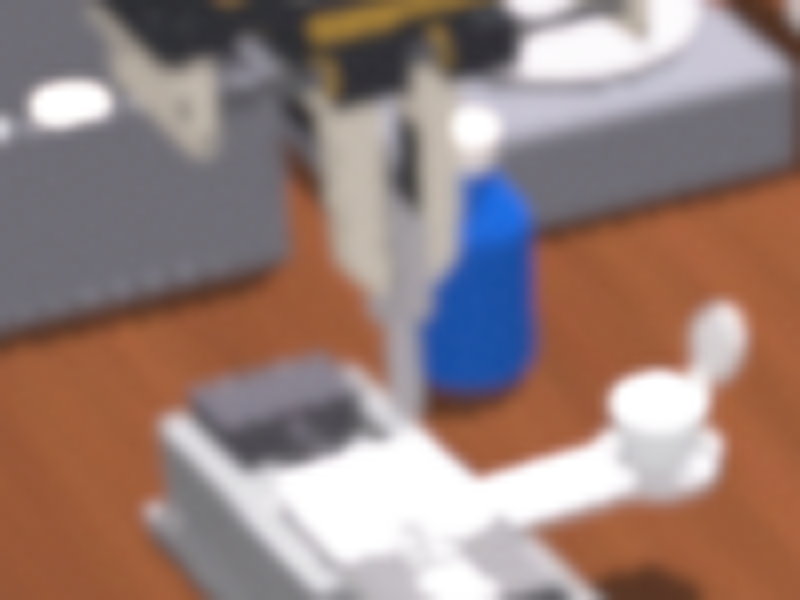

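>>> move_arm:
  plan:
    - [0, 0, 0, 0.05, 0.03, 0.4, 0]
    - [0, 0, 0, 0, 0, 0.5, 0]
    - [0, 0, 0, 0, 0, 0.5, 0]
    - [0, 0, 0, 0, 0, 0.3, 0]
    - [0, 0, 0, 0, 0, 0.1, 0]
    - [0, 0, 0, 0, 0, 0.06, 0]
    - [0, 0, 0, 0, 0, 0.06, 0]
    - [0, 0, 0, 0, 0, 0.04, 0]
    - [0, 0, 0, 0, 0, 0.04, 0]
    - [0, 0, 0, 0, 0, 0, 0]

```text
t: 7.25
tool_pos: [0.531, 0.2524, 0.1223]
orientation: [2.177, 2.265, 0.0]
force: [-0.1, 0.4, -1.4]
opening: 0.0116
gripper_force: 40.0
```

>>> move_arm:
  plan:
    - [0, 0, 0, 0, 0, 0.04, 0]
    - [0, 0, 0, 0, 0, 0.04, 0]
    - [0, 0, 0, 0, 0, 0.04, 0]
    - [0, 0, 0, 0, 0, 0.04, 0]
    - [0, 0, 0, 0, 0, 0.04, 0]
    - [0, 0, 0, 0, 0, 0, 0]
    - [0, 0, 0, 0, 0, 0, 0]
    - [0, 0, 0, 0, 0, 0, 0]
    - [0, 0, 0, 0, 0, 0, 0]
    - [0, 0, 0, 0, 0, 0, 0]

```text
t: 8.25
tool_pos: [0.531, 0.2523, 0.1172]
orientation: [2.177, 2.265, 0.0]
force: [-0.5, 0.5, -1.3]
opening: 0.0115
gripper_force: 40.0
```

>>> move_arm:
  plan:
    - [0, 0, 0, 0, 0, 0.08, 0]
    - [0, 0, 0, 0, 0, 0.08, 0]
    - [0, 0, 0, 0, 0, 0.08, 0]
    - [0, 0, 0, 0, 0, 0.08, 0]
    - [0, 0, 0, 0, 0, 0.08, 0]
    - [0, 0, 0, 0, 0, 0.08, 0]
    - [0, 0, 0, 0, 0, 0, 0]
    - [0, 0, 0, 0, 0, 0, 0]
    - [0, 0, 0, 0, 0, 0, 0]
    - [0, 0, 0, 0, 0, 0, 0]

```text
t: 9.25
tool_pos: [0.531, 0.2524, 0.1053]
orientation: [2.177, 2.265, 0.0]
force: [-0.3, -0.3, -1.0]
opening: 0.0117
gripper_force: 40.0
```

>>> move_arm:
  plan:
    - [0, 0, 0, 0, 0, 0.04, 0]
    - [0, 0, 0, 0, 0, 0.04, 0]
    - [0, 0, 0, 0, 0, 0.04, 0]
    - [0, 0, 0, 0, 0, 0.04, 0]
    - [0, 0, 0, 0, 0, 0.02, 0]
    - [0, 0, 0, 0, 0, 0, 0]
    - [0, 0, 0, 0, 0, 0, 0]
    - [0, 0, 0, 0, 0, 0, 0]
    - [0, 0, 0, 0, 0, 0, 0]
    - [0, 0, 0, 0, 0, 0, 0]

```text
t: 10.25
tool_pos: [0.531, 0.2524, 0.1008]
orientation: [2.177, 2.265, 0.0]
force: [-2.0, -0.6, 4.2]
opening: 0.0116
gripper_force: 40.0
```

>>> move_arm:
  plan:
    - [0, 0, 0, 0, 0, -0.04, 0]
    - [0, 0, 0, 0.06, 0, 0, 0]
    - [0, 0, 0, 0.06, 0, 0, 0]
    - [0, 0, 0, 0.06, 0, 0, 0]
    - [0, 0, 0, 0.06, 0, 0, 0]
    - [0, 0, 0, 0.06, 0, 0, 0]
    - [0, 0, 0, 0.06, 0, 0, 0]
    - [0, 0, 0, 0, 0, 0.05, 0]
    - [0, 0, 0, 0, 0, 0, 0]
    - [0, 0, 0, 0, 0, 0, 0]

```text
t: 11.25
tool_pos: [0.5305, 0.2615, 0.1006]
orientation: [-2.177, -2.265, -0.0]
force: [-2.0, -3.0, 2.3]
opening: 0.0117
gripper_force: 40.0
```

>>> move_arm:
  plan:
    - [0, 0, 0, 0, 0, -0.03, 0]
    - [0, 0, 0, 0.05, 0, 0, 0]
    - [0, 0, 0, 0.05, 0, 0, 0]
    - [0, 0, 0, 0, 0, 0.02, 0]
    - [0, 0, 0, 0, 0, 0.02, 0]
    - [0, 0, 0, 0, 0, 0.02, 0]
    - [0, 0, 0, 0, 0, 0, 0]
    - [0, 0, 0, 0, 0, 0, 0]
    - [0, 0, 0, 0, 0, 0, 0]
    - [0, 0, 0, 0, 0, 0, 0]

```text
t: 12.25
tool_pos: [0.5304, 0.2638, 0.0996]
orientation: [-2.177, -2.265, 0.0]
force: [-1.9, -3.7, 0.5]
opening: 0.0117
gripper_force: 40.0
```

>>> move_arm:
  plan:
    - [0, 0, 0, 0, 0, 0.02, 0]
    - [0, 0, 0, 0, 0, 0.02, 0]
    - [0, 0, 0, 0, 0, 0, 0]
    - [0, 0, 0, 0, 0, 0, 0]
    - [0, 0, 0, 0, 0, 0, 0]
    - [0, 0, 0, 0, 0, 0, 0]
    - [0, 0, 0, 0, 0, 0, 0]
    - [0, 0, 0, 0, 0, 0, 0]
    - [0, 0, 0, 0, 0, 0, 0]
    - [0, 0, 0, 0, 0, 0, 0]

```text
t: 13.25
tool_pos: [0.5306, 0.2639, 0.0987]
orientation: [2.177, 2.265, 0.0]
force: [-2.8, -1.5, 4.5]
opening: 0.0119
gripper_force: 40.0
```

The drop and the change in the sideways force show the edge of the hole, with its centre a little further along +y.

>>> move_arm:
  plan:
    - [0, 0, 0, 0, 0, -0.02, 0]
    - [0, 0, 0, 0.03, -0.01, 0, 0]
    - [0, 0, 0, 0.03, 0, 0, 0]
    - [0, 0, 0, 0, 0, 0.03, 0]
    - [0, 0, 0, 0, 0, 0.03, 0]
    - [0, 0, 0, 0, 0, 0.03, 0]
    - [0, 0, 0, 0, 0, 0, 0]
    - [0, 0, 0, 0, 0, 0, 0]
    - [0, 0, 0, 0, 0, 0, 0]
    - [0, 0, 0, 0, 0, 0, 0]

```text
t: 14.25
tool_pos: [0.5301, 0.2652, 0.0967]
orientation: [-2.177, -2.265, 0.0]
force: [-1.2, -3.0, -0.7]
opening: 0.0119
gripper_force: 40.0
```

Free again and 4 mm in. Carrying on down gently.

>>> move_arm:
  plan:
    - [0, 0, 0, 0.01, 0, 0.03, 0]
    - [0, 0, 0, 0, 0, 0.03, 0]
    - [0, 0, 0, 0, 0, 0.03, 0]
    - [0, 0, 0, 0, 0, 0.03, 0]
    - [0, 0, 0, 0, 0, 0, 0]
    - [0, 0, 0, 0, 0, 0, 0]
    - [0, 0, 0, 0, 0, 0, 0]
    - [0, 0, 0, 0, 0, 0, 0]
    - [0, 0, 0, 0, 0, 0, 0]
    - [0, 0, 0, 0, 0, 0, 0]

```text
t: 15.25
tool_pos: [0.5301, 0.2656, 0.0938]
orientation: [-2.177, -2.265, 0.0]
force: [-0.5, -1.9, -0.9]
opening: 0.0119
gripper_force: 40.0
```

>>> move_arm:
  plan:
    - [0, 0, 0, 0, 0, 0.05, 0]
    - [0, 0, 0, 0, 0, 0.05, 0]
    - [0, 0, 0, 0, 0, 0.05, 0]
    - [0, 0, 0, 0, 0, 0.05, 0]
    - [0, 0, 0, 0, 0, 0.05, 0]
    - [0, 0, 0, 0, 0, 0.05, 0]
    - [0, 0, 0, 0, 0, 0.05, 0]
    - [0, 0, 0, 0, 0, 0.05, 0]
    - [0, 0, 0, 0, 0, 0, 0]
    - [0, 0, 0, 0, 0, 0, 0]

```text
t: 16.25
tool_pos: [0.5301, 0.2655, 0.0836]
orientation: [-2.177, -2.265, 0.0]
force: [-0.0, -2.9, -0.9]
opening: 0.0116
gripper_force: 40.0
```

>>> move_arm:
  plan:
    - [0, 0, 0, 0, 0, 0.03, 0]
    - [0, 0, 0, 0, 0, 0.03, 0]
    - [0, 0, 0, 0, 0, 0.03, 0]
    - [0, 0, 0, 0, 0, 0.03, 0]
    - [0, 0, 0, 0, 0, 0.02, 0]
    - [0, 0, 0, 0, 0, 0, 0]
    - [0, 0, 0, 0, 0, 0, 0]
    - [0, 0, 0, 0, 0, 0, 0]
    - [0, 0, 0, 0, 0, 0, 0]
    - [0, 0, 0, 0, 0, 0, 0]

```text
t: 17.25
tool_pos: [0.5301, 0.2655, 0.0803]
orientation: [-2.177, -2.265, 0.0]
force: [-1.3, -2.3, 0.0]
opening: 0.0117
gripper_force: 40.0
```

Nearly home. One more light press.

>>> move_arm:
  plan:
    - [0, 0, 0, 0, 0, 0.02, 0]
    - [0, 0, 0, 0, 0, 0.01, 0]
    - [0, 0, 0, 0, 0, 0, 0]
    - [0, 0, 0, 0, 0, 0, 0]
    - [0, 0, 0, 0, 0, 0, 0]
    - [0, 0, 0, 0, 0, 0, 0]
    - [0, 0, 0, 0, 0, 0, 0]
    - [0, 0, 0, 0, 0, 0, 0]
    - [0, 0, 0, 0, 0, 0, 0]
    - [0, 0, 0, 0, 0, 0, 0]

```text
t: 18.25
tool_pos: [0.5302, 0.2657, 0.0799]
orientation: [-2.177, -2.265, -0.0]
force: [-3.4, -4.1, 4.1]
opening: 0.012
gripper_force: 40.0
```

The pin is seated on the leaf at the expected height, so I let go and back off.

>>> move_arm:
  plan:
    - [0, 0, 0, 0, 0, 0, 35]
    - [0, 0, 0, 0, 0, 0, 35]
    - [0, 0, 0, 0, 0, 0, 35]
    - [0, 0, 0, 0, 0, 0, 35]
    - [0, 0, 0, 0, 0, 0, 35]
    - [0, 0, 0, 0, 0, -0.4, 35]
    - [0, 0, 0, 0, 0, -0.8, 35]
    - [0, 0, 0, 0, 0, -1, 35]
    - [0, 0, 0, 0, 0, -1, 35]
    - [0, 0, 0, 0, 0, -1, 35]

```text
t: 19.25
tool_pos: [0.5302, 0.2656, 0.1865]
orientation: [2.177, 2.265, 0.001]
force: [0.1, -0.3, -0.4]
opening: 0.035
gripper_force: 0.0
```

>>> move_arm:
  plan:
    - [0, 0, 0, -1, 0, -0.5, 35]
    - [0, 0, 0, -1, 0, 0, 35]
    - [0, 0, 0, -1, 0, 0, 35]
    - [0, 0, 0, -0.5, 0, 0, 35]
    - [0, 0, 0, 0, 0, 0, 35]
    - [0, 0, 0, 0, 0, 0, 35]
    - [0, 0, 0, 0, 0, 0, 35]
    - [0, 0, 0, 0, 0, 0, 35]
    - [0, 0, 0, 0, 0, 0, 35]
    - [0, 0, 0, 0, 0, 0, 35]

```text
t: 20.25
tool_pos: [0.5335, 0.1786, 0.197]
orientation: [-2.176, -2.266, 0.0]
force: [1.3, -0.0, 0.0]
opening: 0.0353
gripper_force: 0.0
```

```bash
python3 - <<'E'
from h import *
a=cam('wrist');b=cam('scene')
i=cv2.resize(b['frame'][165:240,290:400,::-1],(550,375),interpolation=cv2.INTER_CUBIC)
j=cv2.resize(a['frame'][0:270:,130:380,::-1],None,fx=.9,fy=.9*375/243,interpolation=cv2.INTER_AREA)[:375]
cv2.imwrite('pics/end.png',np.hstack([i,j]))
m=a['z_map'];R=cv2.Rodrigues(a['rvec'])[0]
v,u=np.nonzero(m>0);d=m[v,u];X=(np.c_[(u-a['cx'])/a['fx']*d,(v-a['cy'])/a['fy']*d,d]-a['tvec'])@R
k=(abs(X[:,0]-.53)<.025)&(abs(X[:,1]-.265)<.025)&(X[:,2]>.06)&(X[:,2]<.12)
print(k.sum(),X[k].max(0),np.percentile(X[k],[2,50,98],axis=0).round(4),'expect top .097')
print(read_state()['force'])
E
```

```text
732 [0.54174066 0.2766687  0.09883889] [[0.5203 0.2496 0.0603]
 [0.5304 0.263  0.0965]
 [0.5406 0.2759 0.0983]] expect top .097
[ 0.03139801 -0.08408435 -0.28766531]
```

View pics/end.png

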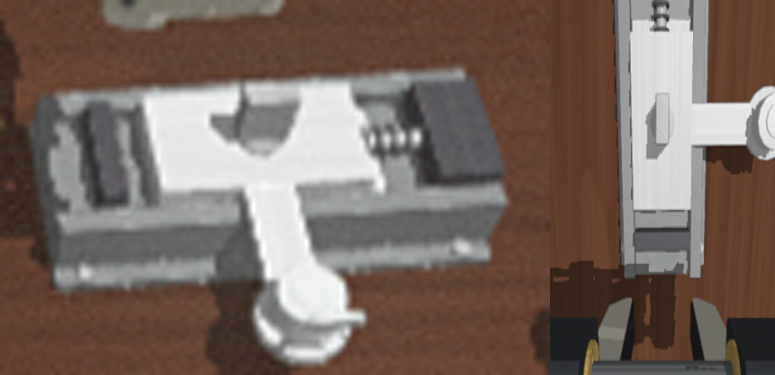

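The end picture shows the pin upright at (265,120) with its collar flat on the leaf. The leaf is clear of its stop, and the pin's top measures about 97 mm, which is fully home.

```bash
python3 -c "
from plant import *
print(close_job())"
```

```text
the job is handed in; nothing more can be done
None
```

The hinge pin is through the leaf and the knuckle with its collar down on the leaf. The leaf is held drawn about 13 mm, the gripper is clear, and the job was handed in at about 20 s of the 61 s allowed; no verdict came back.

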